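Tap the wedge home to lock the cutting board

ROBOT

A 7-joint arm with a two-finger parallel gripper is mounted at the origin on the work surface. World frame = base frame: x ahead of the robot, y to its left, z up, the work surface at z = 0. Lengths are in m, angles in rad, forces in N, time in s.
With the tool pointing down it reaches from about 0.425 to 0.875 m from the base axis. Payload 8.4 kg.
Tool frame: the origin (TCP) lies midway between the tips of the shut fingers; the grasp point (between the pads) lies 19 mm behind it; z points along the fingers, y is the line along which they close (so a half turn about z gives the same grasp; the last joint's range is limited). The gripper opens to 87 mm and grips with 3 to 60 N. Pads are 19 mm wide; open, the fingers measure 117 mm over their backs; the gripper's body (75 mm by 190 mm) begins 51 mm behind the grasp point.
Start: joints at [-1.446, 0.333, 0.04, 1.465, -0.013, 1.343, -0.059], TCP at [0.144, 0.634, 0.223] pointing down, gripper open.
Joint ranges: [-2.58, 2.58], [-0.38, 2.09], [-1.3, 1.39], [0.25, 2.4], [-1.5, 4.64], [0.08, 2.09], [-2.65, 2.65]. Speed limits (rad/s): [2.22, 2.22, 2.79, 2.79, 3.14, 3.14, 3.14].

INTERFACE

Orientations are given as a unit quaternion [x, y, z, w].
In Python, from station import ctrl, vision, workorder gives the robot as it stands.
- The arm moves only by the tool play_rows, never from a script. Its argument "increments" is one flat list of numbers, 6 for each row, row after row: the shift along the tool's x, y, z in cm, then the turn, a rotation vector about the tool's x, y, z in rad. In form: [tx, ty, tz, ax, ay, az, tx, ty, tz, ax, ay, az, ...]. A call has 1 to 12 rows; each row is the pose to reach, as a shift and turn from the pose commanded when the call began, along the tool's axes at that moment; what a row does not reach only later rows make up. A row lasts 1/8 s, in which the tool goes at most 62.5 mm and 10.7 degrees, less where a joint would pass 70% of its speed; a pose out of reach is approached as far as the arm can. A call with a gripper value outside its range is refused whole. "claw" is the gripper's target within -1 to 1 (fully open at 1, half-way at 0, shut at -1), set as the call begins (left out, the last holds). The fingers move at their own pace and stop on an object; "squeeze" is the grip in N (left out, the last holds). Time passes only in rows, so rows that repeat a pose let the fingers close. It gives the time, the measured TCP pose, the force, the opening and the grip force at its end, in the units of the state.
- ctrl.get_obs(): the state, without advancing time (a new reading comes with each control period).
- vision.snapshot(name): name is "scene" or "top" or "wrist"; returns a dict with "color" (480x640x3 uint8, red, green, blue), "mtx" (3x3 intrinsics, pixels), "R" (3x3) and "t" (3): a world point X has camera coordinates R X + t. Camera axes: x right, y down, z forward; pixel columns grow to the right and rows downward; lengths in m; the calibration is good to about 2 mm. A picture is of the moment at which its call begins. There is no depth.
- workorder.job_done(): hands the job in; it is judged then, once.
The state is a dict: "time": time; "joint_pos": joint angles; "qd": joint speeds; "tau": joint torques, N m; "tcp_pos": TCP position; "tcp_rot": TCP orientation; "contact_force": force on the tool from outside, world axes, zero at the start; "ft_torque": the same for the moment, N m; "finger_gap": finger opening in m; "grip_force": force on a finger pad.
Only numpy, scipy, OpenCV 4.12 (cv2) and the standard library are available. Lean on these libraries where they do the work, as an engineer would, in place of code of your own. Each camera call takes 0.05 s, during which the arm holds its last target. There are 200 camera calls.

TASK

Lock the white cutting board in its steel holder: pick up the mallet and drive the yellow wedge in with separate light taps on its butt, lifting the mallet off between taps, until it stops advancing and holds the board tight against the far fence; do not force it any further or strike hard, and do not push the wedge by hand. Then lay the mallet back down on the blue mat, let go, and leave everything else where it stands.

Things in the scene. Friction and masses are not known exactly. Their poses are not given: they have to be found in the camera images.
- wedge_butt (a point): Centre of the butt of the yellow wedge: flat striking face with a black patch, 52 mm wide, 36 mm high, centre 32 mm above the table. Axes as the holder's: the face looks along -y, the wedge goes in along +y turned 9.5 degrees towards +x (captive, it slides only along its rail). Wedge 180 mm long, standing on edge, top at 50 mm, taper 1 in 6 (52 mm at the butt, 22 mm at the tip).
- wedge (a joint): How far the wedge has slid in (m), growing inwards. It comes tight somewhere between 0.035 and 0.085, which can only be felt. Running free it resists with about 4 N; once the board is pinched, resistance climbs within a few mm, and it stays put when released. Taps of 13 to 20 N seat it well; several times that over-drives it.
- holder: Fixed steel board holder, base plate 270 (x) x 255 (y) x 10 mm, its -y edge at y = -120 mm. Origin on the table under the middle of the board. Wedge is driven to +y; +x points from wedge to fence. Angled wedge rail on the -x side (top 46 mm over the table), stop at +y, low fence at +x whose setting varies by some mm. The butt sticks out past the -y edge, also when tight.
- board: Loose white plastic cutting board 160 (x) x 240 (y) x 22 mm, 0.8 kg, lying flat on the holder's plate with a few mm of play to wedge, fence and stop. Origin: centre of its underside, 10 mm above the table; axes as the holder's.
- mallet_neck (a point): Grip point of the mallet: on the axis of its wooden handle (24 x 24 mm section), 40 mm from the head's axis and near the centre of mass; 24 mm above the table when it lies on its mat. x axis: along the handle to the head; y: along the head's striking axis; z up. The handle runs 140 mm back to an end block 34 mm wide, 42 mm high. About 0.38 kg.
- mallet_head (a point): Centre of the mallet's white plastic head, a cylinder 42 mm in diameter and 84 mm long lying along the point's y axis, so that its two equal striking faces are 42 mm to either side. Axes as mallet_neck.
- mallet: The same mallet; origin on its underside, 21 mm below mallet_neck.
- mat: Fixed blue mat 280 (x) x 150 (y) x 3 mm on which the mallet lies at the start. Origin: centre of its underside.
- jar: Bystander: glass jar with red cap, 64 mm across, 100 mm high. Origin: centre of its underside.
- can: Bystander: tin can, 74 mm across, 110 mm high. Origin: centre of its underside.
- bowl: Bystander: steel bowl, 130 mm across, 55 mm high. Origin: centre of its underside.
- pepper_mill: Bystander: wooden pepper mill, 52 mm across, 155 mm high. Origin: centre of its underside.
- scraper: Bystander: spatula lying flat. Origin: on its underside.
- cup: Bystander: orange cup, 76 mm across, 85 mm high. Origin: centre of its underside.

How it is judged:
By the outcome, as a careful person would: the job done as asked, in the order asked, and still so for the second after the job is handed in, with the robot touching nothing.
It also fails if it takes over 61 s, if anything falls off the work surface, if the arm or the gripper's body presses on something with over 40 N, if the wrist force passes 120 N, or if a joint passes its speed limit or range.

## Working session

There is one attempt and no reset: what is moved stays moved. The work goes in short steps, Python scripts to look and compute and a tool call to move; the robot and the scene stay as the last step left them, time stands still between calls to the robot, and variables do not carry over. Pictures are saved under pics/ and viewed, at most 10 in all, crops included, and the job is handed in when it is done.

Besides the shell and the picture viewer there is one more tool, called by a JSON object that holds its "method" and its "body". play_rows: Moves the arm, as the interface text tells. Its arguments: {"type":"object","properties":{"increments":{"type":"array","items":{"type":"number"}},"claw":{"type":"number"},"squeeze":{"type":"number"}},"required":["increments"]}

```bash
ls; mkdir -p pics
python3 - <<'E'
from station import ctrl, vision
import cv2, numpy as np, pickle
o=ctrl.get_obs(); print(o['tcp_pos'],o['tcp_rot'],o['time'],o['finger_gap'])
d={}
for n in ("scene","top"):
    s=vision.snapshot(n); d[n]=s; cv2.imwrite(f"pics/{n}0.png",s["color"][...,::-1])
    print(n,s["mtx"].tolist(),s["R"].tolist(),s["t"].tolist())
pickle.dump(d,open("s0.pkl","wb"))
E
```

```text
pics
[0.14420579 0.63330165 0.22164462] [ 1.11676687e-01  9.93744254e-01 -8.20998953e-04 -1.81681702e-05] 0.0 0.08671459868603691
scene [[496.1107663656764, 0.0, 319.8569934585678], [0.0, 496.1107663656764, 244.46400152273574], [0.0, 0.0, 1.0]] [[-0.6410941474152337, 0.7674143658073991, 0.008572356873218489], [0.5635698949530035, 0.4783267009741694, -0.6734927918232146], [-0.5209484308956068, -0.42694116490166995, -0.7391440820704783]] [0.4371757819415232, -0.2711606862010272, 1.7595287564234179]
top [[519.9296583001258, 0.0, 319.87180976159766], [0.0, 519.9296583001258, 244.30789898396839], [0.0, 0.0, 1.0]] [[0.019444670263181175, -0.9997632276066295, 0.00976696083389918], [-0.9970950560121566, -0.020110470120147574, -0.07346440136325295], [0.07364342519512944, -0.008310097299154776, -0.9972500128896504]] [-0.09126971959927688, 0.5805156667883276, 1.3399934492593768]
```

View pics/top0.png

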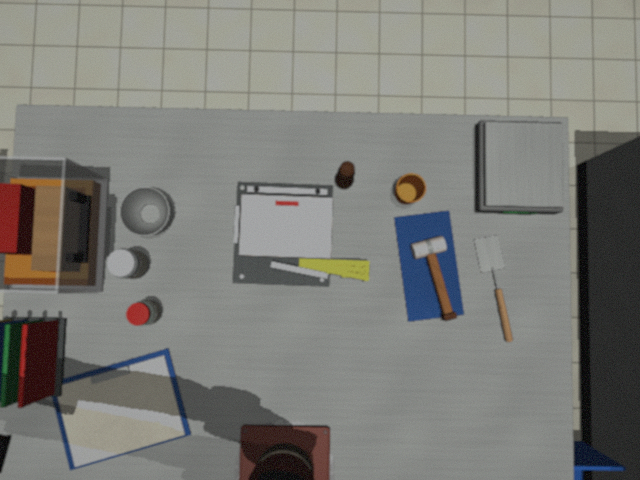

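View pics/scene0.png

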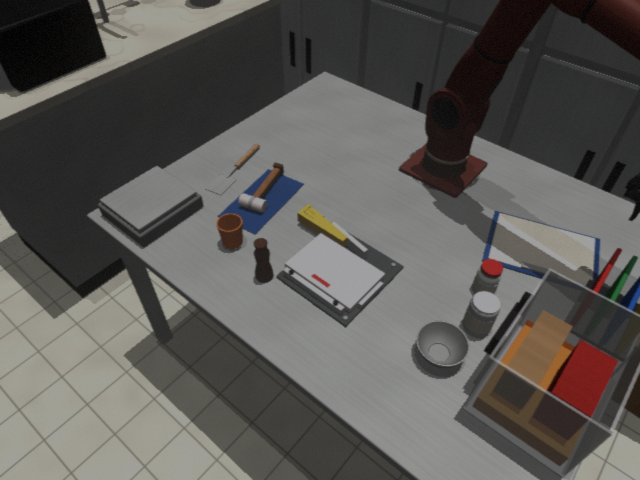

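The top view shows the mallet on the blue mat (head about (429,247), handle end (449,316)). The wedge butt is at about (370,269) and the board at about (286,224), so the holder's +y points image-left, which is about world +y. The scene view agrees.

```bash
cat > h.py <<'E'
import numpy as np, cv2
from scipy.spatial.transform import Rotation as Ro
def ray(s,px,z):
    px=np.atleast_2d(px).astype(float)
    d=np.c_[px,np.ones(len(px))]@np.linalg.inv(s["mtx"]).T@s["R"]
    c=-s["R"].T@s["t"]
    return c+d*((z-c[2])/d[:,2])[:,None]
def proj(s,X):
    p=(np.atleast_2d(X)@s["R"].T+s["t"])@s["mtx"].T
    return p[:,:2]/p[:,2:]
def mask(s,lo,hi,roi=None):
    m=cv2.inRange(cv2.cvtColor(s["color"],cv2.COLOR_RGB2HSV),np.array(lo),np.array(hi))
    if roi: 
        k=np.zeros_like(m);x0,y0,x1,y1=roi;k[y0:y1,x0:x1]=m[y0:y1,x0:x1];m=k
    n,l,st,_=cv2.connectedComponentsWithStats(m)
    return (l==1+np.argmax(st[1:,4])).astype(np.uint8) if n>1 else m
def pts(m): return np.argwhere(m)[:,::-1]
def rect(P): return cv2.boxPoints(cv2.minAreaRect(P[:,:2].astype(np.float32)))
def delta(o,p,R): # shift in tool axes cm, rotvec
    T=Ro.from_quat(o["tcp_rot"]); 
    return T.inv().apply(np.array(p)-o["tcp_pos"])*100,(T.inv()*R).as_rotvec()
E
python3 - <<'E'
from h import *; import pickle
d=pickle.load(open("s0.pkl","rb")); s=d["top"]
def show(n,m,z): 
    P=ray(s,pts(m),z); print(n,m.sum(),P.mean(0).round(4),rect(P).round(4).tolist())
show("yellow",mask(s,(22,100,80),(35,255,255)),.05)
show("mat",mask(s,(100,120,40),(125,255,255),(380,190,480,340)),.003)
show("head",mask(s,(0,0,120),(180,70,255),(408,230,452,264)),.035)
show("handle",mask(s,(0,70,30),(20,255,255),(415,240,465,330)),.036)
show("board",mask(s,(0,0,180),(180,40,255),(238,190,334,260)),.032)
from station import ctrl
o=ctrl.get_obs(); print(Ro.from_quat(o['tcp_rot']).as_matrix().round(3))
w=__import__('station').vision.snapshot("wrist"); T=Ro.from_quat(o['tcp_rot']).as_matrix()
print("cam in tool", T.T@(-w["R"].T@w["t"]-o['tcp_pos']), (w["R"]@T).round(2).tolist(), w["mtx"][0])
E
```

```text
yellow 1016 [ 0.5233 -0.1291  0.05  ] [[0.49079999327659607, -0.20409999787807465], [0.5419999957084656, -0.20509999990463257], [0.5453000068664551, -0.024900000542402267], [0.4941999912261963, -0.024000000208616257]]
mat 4217 [ 0.5347 -0.3633  0.003 ] [[0.38749998807907104, -0.31700000166893005], [0.40799999237060547, -0.4595000147819519], [0.6800000071525574, -0.4203999936580658], [0.659500002861023, -0.27790001034736633]]
head 445 [ 0.5806 -0.3651  0.035 ] [[0.5511000156402588, -0.32899999618530273], [0.574400007724762, -0.41179999709129333], [0.6100999712944031, -0.4018000066280365], [0.5867000222206116, -0.3190000057220459]]
handle 656 [ 0.4768 -0.3919  0.036 ] [[0.39079999923706055, -0.40119999647140503], [0.4011000096797943, -0.43230000138282776], [0.5670999884605408, -0.37700000405311584], [0.5566999912261963, -0.3458999991416931]]
board 0 [nan nan nan] [[0.0, 0.0], [0.0, 0.0], [0.0, 0.0], [0.0, 0.0]]
[[-0.975  0.222 -0.   ]
 [ 0.222  0.975 -0.001]
 [-0.    -0.001 -1.   ]]
cam in tool [ 7.40607405e-02  2.26137308e-05 -1.62146861e-01] [[0.0, 1.0, -0.0], [-0.96, 0.0, -0.27], [-0.27, 0.0, 0.96]] [398.85307785   0.         323.51132234]<stdin>:4: RuntimeWarning: Mean of empty slice.
  ret = um.true_divide(
```

Run:
```python
from h import *; from station import ctrl
o=ctrl.get_obs(); T=Ro.from_quat(o['tcp_rot']); 
th0=np.degrees(np.arctan2(o['tcp_pos'][1],o['tcp_pos'][0])); print(th0,o['joint_pos'])
for i in range(1,13):
    a=np.radians(th0-5.5*i); r=max(.649-.006*i,.60)
    p=[r*np.cos(a),r*np.sin(a),min(.22+.02*i,.28)]
    R=Ro.from_rotvec([0,0,-np.radians(6.9*i)])*T
    t,w=delta(o,p,R); print(*t.round(1),*w.round(2),sep=",",end=",\n")
```

```text
77.17597281335013 [-1.4462288   0.33377201  0.03988143  1.46605549 -0.01337653  1.34331587
 -0.05844243]
-6.2,-1.0,-1.8,0.0,0.0,0.12,
-12.2,-2.4,-3.8,0.0,0.0,0.24,
-17.9,-4.5,-5.8,0.0,0.0,0.36,
-23.4,-7.0,-5.8,0.0,0.0,0.48,
-28.6,-10.1,-5.8,0.0,0.0,0.6,
-33.4,-13.6,-5.8,0.0,0.0,0.72,
-37.8,-17.5,-5.8,0.0,0.0,0.84,
-41.7,-21.7,-5.8,0.0,0.0,0.96,
-45.6,-26.0,-5.8,0.0,0.0,1.08,
-49.1,-30.6,-5.8,0.0,0.0,1.2,
-52.2,-35.4,-5.8,0.0,0.0,1.32,
-54.8,-40.6,-5.8,0.0,0.0,1.45,
```

{"method": "play_rows", "body": {"increments": [-6,-1,-1.8,0,0,0.12,-12,-2.4,-3.8,0,0,0.24,-17.8,-4.5,-5.8,0,0,0.36,-23.3,-7,-5.8,0,0,0.48,-28.5,-10,-5.8,0,0,0.6,-33.3,-13.6,-5.8,0,0,0.72,-37.7,-17.5,-5.8,0,0,0.84,-41.7,-21.7,-5.8,0,0,0.96,-45.6,-26,-5.8,0,0,1.08,-49,-30.6,-5.8,0,0,1.2,-52.1,-35.4,-5.8,0,0,1.32,-54.8,-40.5,-5.8,0,0,1.45], "claw": 1}}

```text
time: 1.65
tcp_pos: [0.589, 0.1155, 0.2803]
tcp_rot: [0.744, 0.668, -0.0, -0.0]
contact_force: [0.8, 0.1, 0.2]
finger_gap: 0.0872
grip_force: 0.0
```

Run:
```python
from h import *; from station import ctrl
o=ctrl.get_obs(); T=Ro.from_quat(o['tcp_rot']); print(o['tcp_pos'],T.as_matrix().round(2).tolist())
c,s=np.cos(np.radians(17)),np.sin(np.radians(17))
Rg=Ro.from_matrix(np.array([[c,s,0],[s,-c,0],[0,0,-1]]).T.reshape(3,3)) if 0 else Ro.from_matrix(np.array([[c,s,0],[s,-c,0],[0,0,-1]]))
p=np.array([.5424,-.3767,.22])
t,w=delta(o,p,Rg); print(t,w)
# path
N=10; rv=(Rg*T.inv()).as_rotvec(); th0=np.arctan2(*o['tcp_pos'][1::-1]); r0=np.hypot(*o['tcp_pos'][:2]); th1=np.arctan2(p[1],p[0]); r1=np.hypot(p[0],p[1])
for i in range(1,N+1):
    f=i/N; a=th0+f*(th1-th0); r=r0+f*(r1-r0)
    t,w=delta(o,[r*np.cos(a),r*np.sin(a),o['tcp_pos'][2]*(1-f)+f*.22],Ro.from_rotvec(rv*f)*T); print(*t.round(1),*w.round(2),sep=",",end=",\n")
```

```text
[0.58901579 0.11550269 0.28030625] [[0.11, 0.99, -0.0], [0.99, -0.11, -0.0], [-0.0, -0.0, -1.0]]
[-49.43546079   0.61989652   6.04024785] [-9.25776809e-05  3.11905773e-04  1.16715364e+00]
-4.5,1.8,0.6,-0.0,0.0,0.12,
-9.2,3.3,1.2,-0.0,0.0,0.23,
-14.0,4.4,1.8,-0.0,0.0,0.35,
-19.0,5.1,2.4,-0.0,0.0,0.47,
-24.0,5.4,3.0,-0.0,0.0,0.58,
-29.2,5.3,3.6,-0.0,0.0,0.7,
-34.3,4.7,4.2,-0.0,0.0,0.82,
-39.4,3.8,4.8,-0.0,0.0,0.93,
-44.5,2.4,5.4,-0.0,0.0,1.05,
-49.4,0.6,6.0,-0.0,0.0,1.17,
```

{"method": "play_rows", "body": {"increments": [-4.5,1.8,0.6,0,0,0.12,-9.2,3.3,1.2,0,0,0.23,-14,4.4,1.8,0,0,0.35,-19,5.1,2.4,0,0,0.47,-24,5.4,3,0,0,0.58,-29.2,5.3,3.6,0,0,0.7,-34.3,4.7,4.2,0,0,0.82,-39.4,3.8,4.8,0,0,0.93,-44.5,2.4,5.4,0,0,1.05,-49.4,0.6,6,0,0,1.17,-49.4,0.6,6,0,0,1.17]}}

```text
time: 3.02
tcp_pos: [0.5398, -0.3795, 0.2202]
tcp_rot: [0.99, 0.144, -0.001, 0.001]
contact_force: [0.0, 1.2, 0.0]
finger_gap: 0.0875
grip_force: 0.0
```

Run:
```python
from h import *; from station import ctrl,vision; import pickle
o=ctrl.get_obs(); s=vision.snapshot("wrist"); pickle.dump((o,s),open("w1.pkl","wb"))
cv2.imwrite("pics/w1.png",s["color"][...,::-1])
print(o['tcp_pos'],o['joint_pos'])
```

```text
[ 0.53978705 -0.37954133  0.22022091] [-0.11725874  0.48397594  0.93966387  1.47505205 -0.38969923  1.38110102
 -0.44162404]
```

View pics/w1.png

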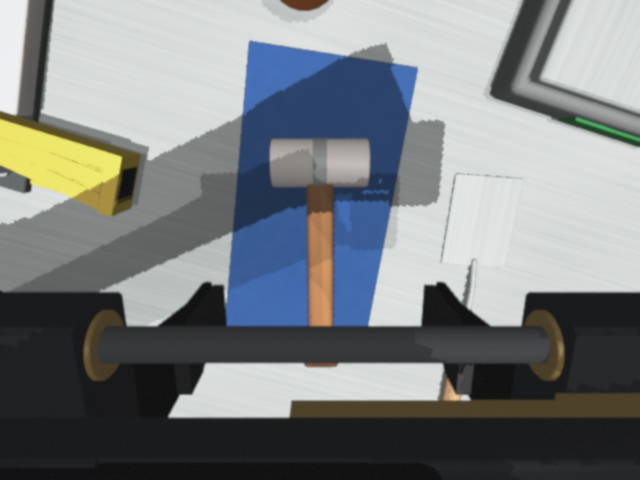

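The wrist view shows the mallet head at (320,163) and the handle between columns 307 and 333, nearly aligned with the tool. The wedge butt with its black patch is at about (128,184), on the left.

Run:
```python
from h import *; import pickle
o,s=pickle.load(open("w1.pkl","rb")); T=Ro.from_quat(o['tcp_rot'])
hm=mask(s,(3,90,60),(18,255,255),(290,195,350,320)); P=pts(hm)
C=[];L=[]
for r in range(200,318,4):
    x=P[P[:,1]==r][:,0]; C.append([(x.min()+x.max())/2,r]); L.append(x.max()-x.min()+1)
W=ray(s,C,.036); v=cv2.fitLine(W[:,:2].astype(np.float32),cv2.DIST_HUBER,0,.01,.01).ravel(); 
d=v[:2]*np.sign(v[0]); print("handle dir deg",np.degrees(np.arctan2(d[1],d[0])),"pt",v[2:],np.array(L)[::6])
m=mask(s,(0,0,100),(180,90,255),(262,130,380,190)); H=pts(m); print(H.min(0),H.max(0),m.sum())
# head left/right extents at mid row, plane z=.024; tangent rows
rc=cv2.boxPoints(cv2.minAreaRect(H.astype(np.float32))); print(rc.round(1).tolist()); 
Hw=ray(s,rc,.024); print(Hw.round(4).tolist(), Hw.mean(0))
y=mask(s,(22,90,60),(35,255,255),(0,90,160,230)); k=mask(s,(0,0,0),(180,255,45),(112,150,145,215)); K=pts(k); print("patch",K.mean(0),len(K),ray(s,K.mean(0),.032))
print(cv2.approxPolyDP(max(cv2.findContours(y|k,0,2)[0],key=cv2.contourArea),4,True).reshape(-1,2).tolist())
```

```text
handle dir deg 16.784784 pt [ 0.49097133 -0.3912969 ] [25 25 25 24 24]
[269 138] [370 185] 4638
[[269.0, 138.0], [370.0, 138.0], [370.0, 185.0], [269.0, 185.0]]
[[0.5913, -0.3152, 0.024], [0.6163, -0.3993, 0.024], [0.5776, -0.4122, 0.024], [0.5518, -0.3253, 0.024]] [ 0.58422198 -0.36298471  0.024     ]
patch [126.75789474 182.98421053] 380 [[ 0.5193643  -0.20630907  0.032     ]]
[[0, 113], [0, 165], [25, 176], [30, 184], [65, 193], [111, 215], [130, 206], [138, 154]]
```

Run:
```python
from h import *; from station import ctrl
o=ctrl.get_obs(); a=np.radians(16.8); c,s=np.cos(a),np.sin(a)
t,w=delta(o,[.5459,-.3746,.007],Ro.from_matrix([[c,s,0],[s,-c,0],[0,0,-1]])); print(t,w)
```

```text
[ 0.45495394 -0.09654552 21.32325232] [8.38126687e-06 1.11644030e-03 5.14700265e-04]
```

{"method": "play_rows", "body": {"increments": [0.4,-0.1,4,0,0,0,0.4,-0.1,8,0,0,0,0.4,-0.1,12,0,0,0,0.4,-0.1,15,0,0,0,0.4,-0.1,15,0,0,0,0.4,-0.1,15,0,0,0]}}

```text
time: 3.82
tcp_pos: [0.5485, -0.3724, 0.0719]
tcp_rot: [0.989, 0.149, 0.001, 0.0]
contact_force: [0.1, 0.2, 0.5]
finger_gap: 0.0873
grip_force: 0.0
```

Run:
```python
from h import *; from station import ctrl
o=ctrl.get_obs(); a=np.radians(16.8); c,s=np.cos(a),np.sin(a)
t,w=delta(o,[.5459,-.3746,.007],Ro.from_matrix([[c,s,0],[s,-c,0],[0,0,-1]])); print(t,w,o['tcp_pos'],o['contact_force'])
```

```text
[-0.32252677  0.13022447  6.49040345] [ 0.00094529 -0.00104261  0.00605559] [ 0.54851534 -0.37236583  0.07190609] [0.14020164 0.16748826 0.46411715]
```

{"method": "play_rows", "body": {"increments": [-0.3,0.1,3,0,0,0,-0.3,0.1,5,0,0,0,-0.3,0.1,6.4,0,0,0,-0.3,0.1,6.4,0,0,0,-0.3,0.1,6.4,0,0,0]}}

```text
time: 4.45
tcp_pos: [0.5452, -0.3749, 0.0074]
tcp_rot: [0.989, 0.148, 0.0, 0.0]
contact_force: [-0.7, -0.0, -0.5]
finger_gap: 0.0873
grip_force: 0.0
```

{"method": "play_rows", "body": {"increments": [0,0,0,0,0,0,0,0,0,0,0,0,0,0,0,0,0,0,0,0,0,0,0,0,0,0,0,0,0,0,0,0,0,0,0,0], "claw": -1, "squeeze": 58}}

```text
time: 5.2
tcp_pos: [0.5448, -0.3745, 0.0066]
tcp_rot: [0.989, 0.148, -0.0, 0.0]
contact_force: [0.2, -0.1, 0.1]
finger_gap: 0.0348
grip_force: 0.0
```

{"method": "play_rows", "body": {"increments": [0,0,0,0,0,0,0,0,0,0,0,0,0,0,0,0,0,0]}}

```text
time: 5.58
tcp_pos: [0.5448, -0.3745, 0.0066]
tcp_rot: [0.989, 0.148, -0.0, 0.0]
contact_force: [0.8, -0.0, -0.1]
finger_gap: 0.0234
grip_force: 58.0
```

{"method": "play_rows", "body": {"increments": [0,0,-2,0,0,0,0,0,-4.5,0,0,0,0,0,-8,0,0,0.08,0,0,-8,0,0,0.18,0,0,-8,0,0,0.31,0,0,-8,0,0,0.31,0,0,-8,0,0,0.31]}}

```text
time: 6.45
tcp_pos: [0.5448, -0.3744, 0.087]
tcp_rot: [1.0, -0.005, -0.0, 0.0]
contact_force: [-1.0, -0.8, -3.6]
finger_gap: 0.0234
grip_force: 58.0
```

Run:
```python
from h import *; from station import ctrl,vision; import pickle
o=ctrl.get_obs(); s=vision.snapshot("wrist"); pickle.dump((o,s),open("w2.pkl","wb"))
cv2.imwrite("pics/w2.png",s["color"][...,::-1])
print(o['tcp_pos'],o['finger_gap'],o['contact_force'],o['joint_pos'],Ro.from_quat(o['tcp_rot']).as_matrix().round(3).tolist())
```

```text
[ 0.54478408 -0.37440265  0.08697942] 0.02343889945780511 [-1.04307835 -0.79901316 -3.64070029] [-0.12383502  0.62093108  0.93257547  1.62304935 -0.53181716  1.17165438
 -0.64778796] [[1.0, -0.009, -0.0], [-0.009, -1.0, -0.0], [-0.0, 0.0, -1.0]]
```

View pics/w2.png

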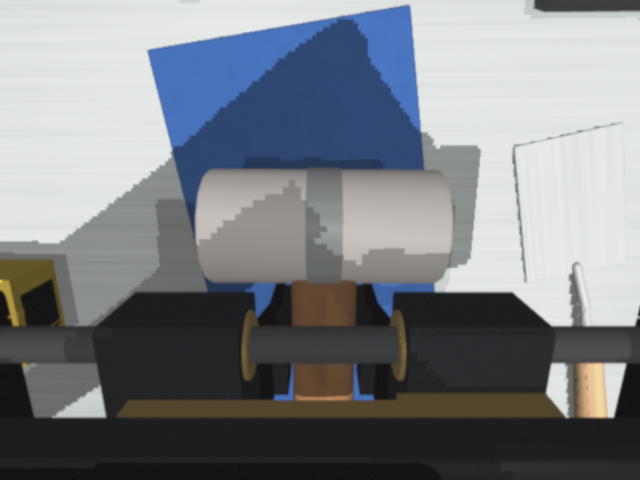

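The wrist view shows the mallet gripped squarely: head at (323,226), handle between the fingers, clear of the mat. Next I need the holder's yaw from the board edges.

Run:
```python
from h import *; import pickle
s=pickle.load(open("s0.pkl","rb"))["top"]
hsv=cv2.cvtColor(s["color"],cv2.COLOR_RGB2HSV); print(hsv[240,290],hsv[270,260],hsv[300,290])
m=mask(s,(0,0,int(hsv[240,290][2])-20),(180,60,255),(238,185,334,262))
P=ray(s,pts(m),.032); print("board",m.sum(),rect(P).round(4).tolist())
v0=int(hsv[270,260][2])
m=mask(s,(0,0,0),(180,255,v0+25),(225,175,340,295)); P=ray(s,pts(m),.01); print("plate",rect(P).round(4).tolist())
y=mask(s,(22,100,80),(35,255,255)); Y=pts(y)
for f in (np.min,np.max):
    cols=range(305,362,2); E=ray(s,[[c,f(Y[Y[:,0]==c][:,1])] for c in cols],.05); k=np.polyfit(E[:,1],E[:,0],1); print("wedge side slope deg",np.degrees(np.arctan(k[0])), np.polyval(k,-.2))
```

```text
[100   5 168] [105   6  82] [ 60   4 138]
board 5287 [[0.5475999712944031, -0.10869999974966049], [0.7039999961853027, -0.11150000244379044], [0.7081999778747559, 0.12639999389648438], [0.551800012588501, 0.12919999659061432]]
plate [[0.46149998903274536, -0.10490000247955322], [0.5644999742507935, -0.11219999939203262], [0.5828999876976013, 0.1460999995470047], [0.4799000024795532, 0.1534000039100647]]
wedge side slope deg 0.2585758827495771 0.541736429065815
wedge side slope deg 11.347513097945638 0.4905864819550825
```

{"method": "play_rows", "body": {"increments": [-2.5,-3,0,0,0,0,-5,-6.5,0,0,0,0.01,-7,-9.4,1,0,0,0.01,-7,-9.4,4,0,0,0.01,-7,-9.4,6.2,0,0,0.01,-7,-9.4,7.2,0,0,0.01,-7,-9.4,7.2,0,0,0.01,-7,-9.4,7.2,0,0,0.01]}}

```text
time: 7.5
tcp_pos: [0.4763, -0.2805, 0.0152]
tcp_rot: [1.0, -0.011, 0.0, 0.0]
contact_force: [-0.5, -0.3, -2.8]
finger_gap: 0.0234
grip_force: 58.0
```

Run:
```python
from h import *; from station import ctrl,vision; import pickle
o=ctrl.get_obs(); T=Ro.from_quat(o['tcp_rot']).as_matrix()
print(o['tcp_pos'],o['contact_force'],T.round(4).tolist(),o['finger_gap'])
s=vision.snapshot("wrist"); cv2.imwrite("pics/w3.png",s["color"][...,::-1]); pickle.dump((o,s),open("w3.pkl","wb"))
hc=o['tcp_pos']+T@np.array([.041,0,-.0174]); print("head",hc, "delta to butt",np.array([.518,-.206,.032])-hc)
print(proj(s,[[.518,-.206,.032],hc,[.493,-.206,.05],[.543,-.206,.05]]).round(0).tolist())
```

```text
[ 0.47629307 -0.28052287  0.01523078] [-0.48095134 -0.3377581  -2.83986005] [[0.9997, -0.0229, 0.0007], [-0.0229, -0.9997, -0.0008], [0.0007, 0.0008, -1.0]] 0.023427139725871442
head [ 0.51727076 -0.28144778  0.03265873] delta to butt [ 0.00072924  0.07544778 -0.00065873]
[[122.0, 226.0], [323.0, 224.0], [108.0, 308.0], [81.0, 162.0]]
```

View pics/w3.png

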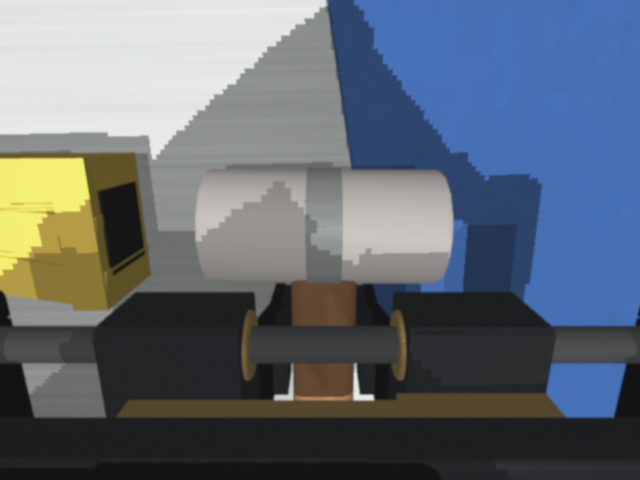

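The wrist view shows the mallet head (323,225) level with the butt patch (121,225), with about 33 mm between the faces. First tap.

{"method": "play_rows", "body": {"increments": [0,-1.5,0,0,0,0,0,-2.6,0,0,0,0,0,-3.1,0,0,0,0,0.1,-3.6,0,0,0,0,0.1,-4,0,0,0,0]}}

```text
time: 8.18
tcp_pos: [0.4781, -0.2402, 0.0148]
tcp_rot: [1.0, -0.011, 0.0, 0.001]
contact_force: [0.5, -4.2, -4.4]
finger_gap: 0.0234
grip_force: 58.0
```

{"method": "play_rows", "body": {"increments": [0,0.8,0,0,0,0,0,1.2,0,0,0,0,0,0.8,0,0,0,0,0,0.1,0,0,0,0,0.1,-0.5,0,0,0,0,0.2,-1,0,0,0,0]}}

```text
time: 8.93
tcp_pos: [0.4798, -0.2297, 0.0146]
tcp_rot: [1.0, -0.011, -0.0, 0.0]
contact_force: [-2.9, -4.2, -4.2]
finger_gap: 0.0237
grip_force: 58.0
```

{"method": "play_rows", "body": {"increments": [0,0.8,0,0,0,0,0,1.2,0,0,0,0,0,0.8,0,0,0,0,0,0.1,0,0,0,0,0.1,-0.5,0,0,0,0,0.15,-1,0,0,0,0]}}

```text
time: 9.68
tcp_pos: [0.4817, -0.2199, 0.0146]
tcp_rot: [1.0, -0.011, 0.0, 0.0]
contact_force: [-0.1, -4.0, -5.1]
finger_gap: 0.0234
grip_force: 58.0
```

Run:
```python
from station import ctrl
o=ctrl.get_obs();print(o['tcp_pos'],o['contact_force'],o['ft_torque'])
```

```text
[ 0.48173984 -0.21986398  0.014613  ] [-0.09814089 -3.97201649 -5.11464607] [-1.13636983  0.31379241 -0.13308033]
```

{"method": "play_rows", "body": {"increments": [0,0.8,0,0,0,0,0,1.2,0,0,0,0,0,0.7,0,0,0,0,0,0.1,0,0,0,0,0.05,-0.3,0,0,0,0,0.1,-0.6,0,0,0,0]}}

```text
time: 10.42
tcp_pos: [0.4827, -0.214, 0.0146]
tcp_rot: [1.0, -0.011, -0.0, 0.0]
contact_force: [-0.7, -4.7, -4.3]
finger_gap: 0.0236
grip_force: 58.0
```

{"method": "play_rows", "body": {"increments": [0,0.8,0,0,0,0,0,1.2,0,0,0,0,0,0.7,0,0,0,0,0,0.1,0,0,0,0,0.05,-0.2,0,0,0,0,0.1,-0.4,0,0,0,0]}}

```text
time: 11.18
tcp_pos: [0.4837, -0.2101, 0.0146]
tcp_rot: [1.0, -0.011, -0.0, 0.0]
contact_force: [-1.9, -3.0, -3.2]
finger_gap: 0.0236
grip_force: 58.0
```

{"method": "play_rows", "body": {"increments": [0,0.8,0,0,0,0,0,1.2,0,0,0,0,0,0.7,0,0,0,0,0,0.1,0,0,0,0,0,-0.2,0,0,0,0,0.05,-0.4,0,0,0,0]}}

```text
time: 11.92
tcp_pos: [0.4846, -0.2062, 0.0146]
tcp_rot: [1.0, -0.011, 0.0, 0.001]
contact_force: [-0.5, -5.4, -5.3]
finger_gap: 0.0238
grip_force: 58.0
```

{"method": "play_rows", "body": {"increments": [0,0.8,0,0,0,0,0,1.2,0,0,0,0,0,0.7,0,0,0,0,0,0.1,0,0,0,0,0.05,-0.2,0,0,0,0,0.05,-0.4,0,0,0,0]}}

```text
time: 12.68
tcp_pos: [0.4851, -0.2022, 0.0146]
tcp_rot: [1.0, -0.011, 0.0, 0.0]
contact_force: [0.4, -5.2, -4.2]
finger_gap: 0.0235
grip_force: 58.0
```

{"method": "play_rows", "body": {"increments": [0,0.8,0,0,0,0,0,1.2,0,0,0,0,0,0.7,0,0,0,0,0,0.1,0,0,0,0,0.05,-0.2,0,0,0,0,0.1,-0.4,0,0,0,0]}}

```text
time: 13.42
tcp_pos: [0.4859, -0.1981, 0.0146]
tcp_rot: [1.0, -0.011, -0.0, 0.0]
contact_force: [-1.8, -5.0, -3.8]
finger_gap: 0.0236
grip_force: 58.0
```

{"method": "play_rows", "body": {"increments": [0,0.8,0,0,0,0,0,1.2,0,0,0,0,0,0.7,0,0,0,0,0,0.1,0,0,0,0,0.05,-0.2,0,0,0,0,0.05,-0.4,0,0,0,0]}}

```text
time: 14.18
tcp_pos: [0.4866, -0.195, 0.0147]
tcp_rot: [1.0, -0.011, 0.0, 0.001]
contact_force: [-1.2, -9.6, -6.0]
finger_gap: 0.0237
grip_force: 58.0
```

{"method": "play_rows", "body": {"increments": [0,0.8,0,0,0,0,0,1.2,0,0,0,0,0,0.7,0,0,0,0,0,0.15,0,0,0,0,0,0,0,0,0,0,0,-0.15,0,0,0,0]}}

```text
time: 14.92
tcp_pos: [0.4866, -0.1945, 0.0148]
tcp_rot: [1.0, -0.012, 0.0, 0.002]
contact_force: [-0.9, -12.1, -6.2]
finger_gap: 0.0236
grip_force: 58.1
```

{"method": "play_rows", "body": {"increments": [0,0.8,0,0,0,0,0,1.2,0,0,0,0,0,0.7,0,0,0,0,0,0.2,0,0,0,0,0,0.05,0,0,0,0,0.02,-0.1,0,0,0,0]}}

```text
time: 15.68
tcp_pos: [0.4866, -0.1943, 0.0148]
tcp_rot: [1.0, -0.012, 0.0, 0.002]
contact_force: [-1.6, -15.0, -7.5]
finger_gap: 0.0233
grip_force: 58.1
```

{"method": "play_rows", "body": {"increments": [0,0.8,0,0,0,0,0,1.2,0,0,0,0,0,0.7,0,0,0,0,0,0.2,0,0,0,0,0,0.1,0,0,0,0,0,-0.06,0,0,0,0]}}

```text
time: 16.42
tcp_pos: [0.4867, -0.1941, 0.0149]
tcp_rot: [1.0, -0.012, 0.001, 0.003]
contact_force: [-0.8, -17.7, -7.3]
finger_gap: 0.0233
grip_force: 58.1
```

{"method": "play_rows", "body": {"increments": [0,0.8,0,0,0,0,0,1.2,0,0,0,0,0,0.7,0,0,0,0,0,0.2,0,0,0,0,0,0.1,0,0,0,0,0,0,0,0,0,0]}}

```text
time: 17.18
tcp_pos: [0.4867, -0.1941, 0.0149]
tcp_rot: [1.0, -0.012, 0.0, 0.003]
contact_force: [-0.7, -16.8, -7.5]
finger_gap: 0.0234
grip_force: 58.1
```

{"method": "play_rows", "body": {"increments": [0,1,0,0,0,0,0,3,0,0,0,0,0,6,0,0,0,0,0,8,-1,0,0,0,1,10,-4,0,0,0,3,13,-6,0,0,-0.1,5,17,-6,0,0,-0.2,5.5,18,-6,0,0,-0.3,5.5,18,-6,0,0,-0.3,5.5,18,-6,0,0,-0.3]}}

```text
time: 18.42
tcp_pos: [0.5381, -0.3709, 0.0746]
tcp_rot: [0.99, 0.138, -0.0, -0.001]
contact_force: [0.6, -0.5, -3.5]
finger_gap: 0.0235
grip_force: 58.0
```

Run:
```python
from h import *; from station import ctrl,vision; import pickle
s=vision.snapshot("scene"); cv2.imwrite("pics/s4.png",s["color"][150:330,190:430][...,::-1].repeat(3,0).repeat(3,1)); 
o=ctrl.get_obs(); a=np.radians(16.9); c,q=np.cos(a),np.sin(a)
print(o['tcp_pos'],delta(o,[.5448,-.3745,.0068],Ro.from_matrix([[c,q,0],[q,-c,0],[0,0,-1]])))
```

```text
[ 0.53815012 -0.37073156  0.07456701] (array([0.53638809, 0.55076539, 6.77619655]), array([-9.60705416e-04, -4.96140328e-05, -1.81122951e-02]))
```

View pics/s4.png

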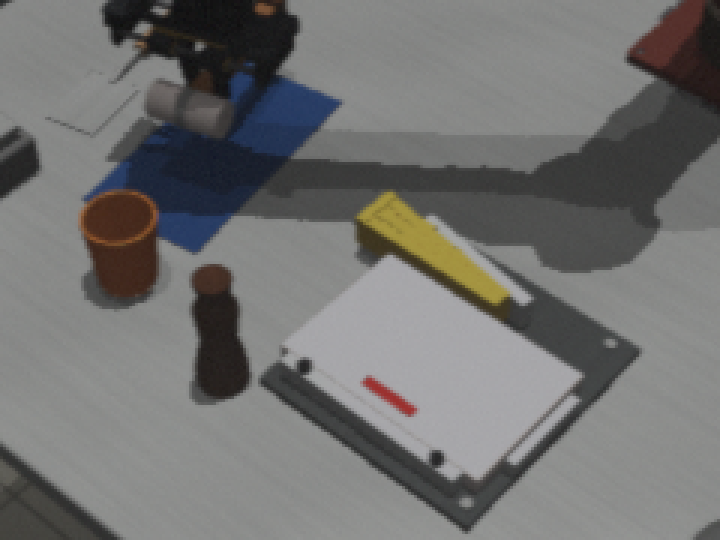

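The crop shows the wedge home (tip around (505,300)) along the board, and the board up against the fence. I'll lay the mallet back on the mat.

{"method": "play_rows", "body": {"increments": [0.5,0.5,2,0,0,-0.02,0.5,0.5,4,0,0,-0.02,0.5,0.5,5.7,0,0,-0.02,0.5,0.5,6.3,0,0,-0.02,0.5,0.5,6.6,0,0,-0.02,0.5,0.5,6.75,0,0,-0.02,0.5,0.5,6.75,0,0,-0.02]}}

```text
time: 19.35
tcp_pos: [0.5445, -0.3755, 0.0075]
tcp_rot: [0.989, 0.148, 0.0, 0.0]
contact_force: [-0.0, -0.1, -2.9]
finger_gap: 0.0234
grip_force: 58.0
```

{"method": "play_rows", "body": {"increments": [0,0,0.05,0,0,0,0,0,0.1,0,0,0,0,0,0.1,0,0,0]}}

```text
time: 19.73
tcp_pos: [0.5445, -0.3755, 0.0066]
tcp_rot: [0.989, 0.148, 0.0, 0.0]
contact_force: [-0.9, 1.7, 3.4]
finger_gap: 0.0234
grip_force: 58.0
```

{"method": "play_rows", "body": {"increments": [0,0,0,0,0,0,0,0,0,0,0,0,0,0,0,0,0,0,0,0,0,0,0,0,0,0,0,0,0,0,0,0,0,0,0,0,0,0,0,0,0,0,0,0,0,0,0,0], "claw": 0.6}}

```text
time: 20.72
tcp_pos: [0.5443, -0.3754, 0.0061]
tcp_rot: [0.989, 0.148, -0.0, 0.0]
contact_force: [-0.8, -0.2, 0.1]
finger_gap: 0.0696
grip_force: 0.0
```

{"method": "play_rows", "body": {"increments": [0,0,-1,0,0,0,0,0,-3,0,0,0,0,0,-6,0,0,0,0,0,-10,0,0,0,0,0,-15,0,0,0,0,0,-20,0,0,0,0,0,-20,0,0,0,0,0,-20,0,0,0]}}

```text
time: 21.72
tcp_pos: [0.5443, -0.3754, 0.2069]
tcp_rot: [0.989, 0.148, 0.001, 0.0]
contact_force: [0.1, -1.1, -0.9]
finger_gap: 0.0696
grip_force: 0.0
```

Run:
```python
from h import *; from station import ctrl,vision
o=ctrl.get_obs(); print(o['tcp_pos'],o['finger_gap'],o['contact_force'])
s=vision.snapshot("wrist"); cv2.imwrite("pics/w5.png",s["color"][...,::-1])
```

```text
[ 0.54427263 -0.37535034  0.20685514] 0.06963579344844545 [ 0.08482728 -1.12203406 -0.93065571]
```

View pics/w5.png

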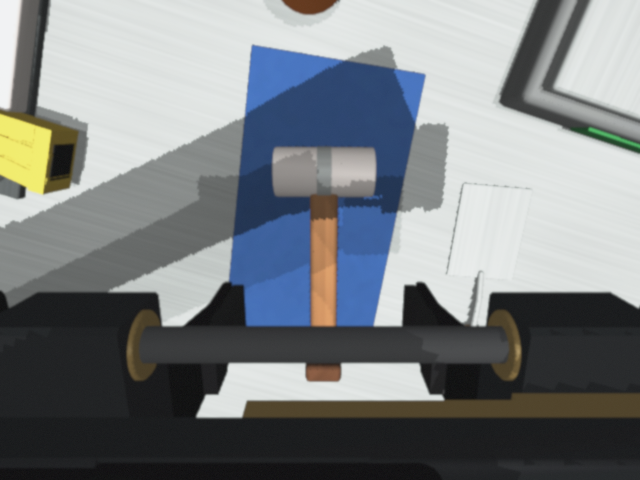

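The mallet lies flat on the mat with its head at (324,171), the gripper is clear, and the wedge is in (butt now at (62,162)).

```bash
python3 -c "
from station import workorder
print(workorder.job_done())"
```

```text
the job is handed in; nothing more can be done
None
```

The wedge was driven in about 53 mm with 13 separate light taps (highest force read about 18 N) until it stopped advancing, with the board against the fence. The mallet is back on the blue mat and released, and the job is handed in.

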